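# Nest the stand-off cups and hold the probe arm at its stop

## Robot

A 7-joint arm with a two-finger parallel gripper is mounted at the origin on the work surface. World frame = base frame: x ahead of the robot, y to its left, z up, the work surface at z = 0. Lengths are in m, angles in rad, forces in N, time in s.
With the tool pointing down it reaches from about 0.35 to 0.9 m from the base axis. Payload 8.1 kg.
Tool frame: the origin (TCP) lies at the very end of the fingers, on their centre line; the grasp point (between the pads) lies 19 mm behind it; z points along the fingers, x is the direction in which the jaws open and shut, and the axes are right-handed (so a half turn about z gives the same grasp; the last joint's range is limited). The gripper opens to 92 mm and grips with 3 to 60 N. Pads are 19 mm wide; open, the fingers measure 130 mm over their backs; the gripper's body (75 mm by 190 mm) begins 47 mm behind the grasp point.
Start: joints at [-1.225, 0.434, 0.025, 1.573, -0.012, 1.134, -0.075], TCP at [0.271, 0.563, 0.206] pointing down, gripper open.
Joint ranges: [-2.62, 2.62], [-0.44, 2.09], [-1.27, 1.32], [0.08, 2.57], [-1.32, 4.46], [0.12, 2], [-2.74, 2.74]. Speed limits (rad/s): [2.22, 2.22, 3.01, 3.01, 3.14, 3.14, 3.14].

## Interface

Orientations are given as a rotation vector (axis times angle).
In Python, from cell import status, viewer, arm gives the robot as it stands.
- The arm moves only by the tool jog_arm, never from a script. Its argument "commands" is text: rows parted by semicolons, each of 7 numbers parted by spaces: the closure, from -1 (fully open) to 1 (shut), then the shift along the world's x, y, z normalised to -1 to 1, where 1 is 0.3 m, then the turn, a rotation vector about the world's x, y, z normalised to -1 to 1, where 1 is 2 pi rad. In form: jaw dx dy dz wx wy wz; .... A call has exactly 5 rows; each row shifts and turns the commanded pose from where the row before left it; what a row does not reach is not made up. A row lasts 1/10 s, in which the tool goes at most 50 mm and 8.59 degrees, less where a joint would pass 70% of its speed; a pose out of reach is approached as far as the arm can. A call with a number of a shift or a turn outside -1 to 1 is refused whole. A call with a gripper value outside its range is refused whole. The fingers move at their own pace and stop on an object; "force" is the grip in N (left out, the last holds). Time passes only in rows, so rows that do not move let the fingers close, or fill a call up. It gives the time, the measured TCP pose, the force and the opening at its end, in the units of the state.
- status.observe(): the state, without advancing time (a new reading comes with each control period).
- viewer.get_image(name): name is "scene" or "top" or "wrist"; returns a dict with "pixels" (420x560x3 uint8, red, green, blue), "z_map" (420x560 float32, m along the optical axis (not along the pixel's ray), 0 where there is no reading), "camera_matrix" (3x3 intrinsics, pixels), "k1" (the pictures are not rectified: a ray, as slopes to the right and down, at radius r is drawn at 1 + k1 r^2 times it, then the intrinsics apply), "R" (3x3) and "t" (3): a world point X has camera coordinates R X + t. Camera axes: x right, y down, z forward; pixel columns grow to the right and rows downward; lengths in m; the calibration is good to about 2 mm. A picture is of the moment at which its call begins.
- arm.sign_off(): hands the job in, once; it reports no verdict.
The state is a dict: "clock": time; "joints": joint angles; "dq": joint speeds; "joint_efforts": joint torques, N m; "position": TCP position; "ee_rot": TCP orientation; "force": force on the tool from outside, world axes, zero at the start; "ft_torque": the same for the moment, N m; "width": opening from 0.0 (shut) to 1.0 (fully open).
Only numpy, scipy, OpenCV 4.12 (cv2) and the standard library are available. Lean on these libraries where they do the work, as an engineer would, in place of code of your own. Each camera call takes 0.05 s, during which the arm holds its last target. There are 200 camera calls.

## Task

Set up the stand-off check at the probe stand: nest the two loose tapered steel cups, one after the other, into the like cup that stands on the stand's seat, so that all three sit upright and fully home in one stack, and let go of them. Then take the swing arm by its upright black grip post and swing it, against its return spring, over the stack all the way to its stop; finish while holding it there with the fingers on the grip post, because it springs back if let go. Leave the other things on the bench where they are.

Things in the scene. Friction and masses are not known exactly. Their poses are not given: they have to be found in the camera images.
- cup_a_mid (a point): First loose steel cup, upright on the bench, one of three alike: 52 mm tall, foot 34 across, tapering out to 49 across at 29 up, then a straight upright collar 60 across from 33 up to the rim; wall 3, inner floor 23 above the underside; about 120 g. The point is on its axis half-way up (26 above the underside); z is up the cup.
- cup_b_mid (a point): Second loose cup, upright on the bench, same size and shape (mm). Nested, a cup settles on the floor of the one below, centred, 23 higher, so its collar stands clear above the lower rim: gripped with the fingertips no lower than 20 below the rim, it goes in freely. The point is on its axis half-way up (26 above the underside), z up the cup.
- cup_base_mid (a point): Third cup of the same size and shape, standing upright on the stand's seat (loose, within a black ring 6 high); the point is on its axis half-way up (26 above its underside), z up the cup.
- seat (a point): Centre of the seat on the stand's grey base plate (200 x 110, 10 thick), at the plate's upper face, 10 above the bench. The stand is fixed to the bench. x of this frame runs level from the seat to the post, z up. The seat is 120 from the post's axis, right under the probe when the arm is at its stop.
- pivot (a point): Point on the upright axis on which the swing arm turns, 160 above the bench, at the top of the stand's post (round, 32 across, with a pivot hub 48 across; its top is 200 above the bench).
- swing_arm (a joint): Angle of the swing arm in rad: 0 parked out to the side, where its spring holds it; 1.3 at its stop, over the seat. Grows anticlockwise seen from above. The level aluminium arm (50 mm wide, 150 to 175 above the bench) reaches 202 from the pivot axis. The spring pulls with about 2 N at the grip post when parked and 4 N at the stop, and takes the arm back when let go.
- grip (a point): Point on the axis of the arm's grip post, 205 mm above the bench: a round upright black rod 14 across at the arm's outer end, 190 from the pivot axis, from 170 to 228 above the bench. It moves with the arm. x points along the arm away from the pivot, y the way it travels to the stop, z up. Best pinched from above, fingers closing across the arm.
- grip_post: The same grip post as a body; its origin lies on the pivot axis at bench height, x along the arm outwards, z up.
- probe: White hand-held scanner probe fixed in the arm's cage, 120 from the pivot axis towards the grip post: 58 wide along the arm and 28 thick, from 120 above the bench (its face) to 218. It passes 12 above the rim of the finished stack. Its origin lies on the pivot axis at bench height.
- syringe: Bystander: empty syringe without needle lying on the bench, about 130 long, 24 high, finger flange 34 wide; origin under the middle of it, x along it towards its nozzle.
- tumbler: Bystander: straight-sided steel tumbler, 62 across, 85 tall; origin at the centre of its underside.
- gel_bottle: Bystander: white closed bottle, 56 across, 170 tall; origin at the centre of its underside.
- saline_bottle: Bystander: clear closed bottle with a blank paper label, 80 across, 190 tall; origin at the centre of its underside.
- cream_tube: Bystander: white tube lying on the bench, about 165 long, 54 wide, 28 high; origin under its middle.
- wide_bowl: Bystander: wide low steel bowl, 120 across, 45 tall; origin at the centre of its underside.
- cup_a: The first loose cup as a body; origin at the centre of its underside.
- cup_b: The second loose cup as a body; origin at the centre of its underside.
- cup_base: The third (seat) cup as a body; origin at the centre of its underside.
Things that resemble listed ones, but are neither listed nor needed, are in the scene too. Leave any green or orange look-alike of the cup_b alone. What is shaped like the cup_a but green or red is not meant.

How it is judged:
By the outcome, as a careful person would: the job done as asked, in the order asked, and still so for the second after the job is handed in, while the arm keeps its last pose, push and grip.
It also fails if it takes over 72 s, if anything falls off the work surface, if the arm or the gripper's body presses on something with over 40 N, if the wrist force passes 120 N, or if a joint passes its speed limit or range.

## Working session

There is one attempt and no reset: what is moved stays moved. The work goes in short steps, Python scripts to look and compute and a tool call to move; the robot and the scene stay as the last step left them, time stands still between calls to the robot, and variables do not carry over. Pictures are saved under pics/ and viewed, about 8 in all and at most 12, crops included, and the job is handed in when it is done.

Besides the shell and the picture viewer there is one more tool, called after "Call:" as a command line: name --argument value ..., lists and objects as JSON in quotes. jog_arm: Moves the arm, as the interface text tells. Scaled input: -1 to 1 covers 0.3 m each way for a shift and 2 pi rad each way for a turn. Its arguments: {"type":"object","properties":{"commands":{"type":"string"},"force":{"type":"number"}},"required":["commands"]}

```bash
mkdir -p pics; ls
cat > h.py <<'E'
import numpy as np, cv2
from cell import status, viewer, arm
def grab(n):
    d=viewer.get_image(n); np.savez('/tmp/%s.npz'%n,**{k:np.array(v) for k,v in d.items()}); return d
def load(n): return dict(np.load('/tmp/%s.npz'%n))
def slopes(d,uv):
    K=np.array(d['camera_matrix']);uv=np.atleast_2d(np.array(uv,float))
    return cv2.undistortPoints(uv[:,None],K,np.array([float(d['k1']),0,0,0]))[:,0]
def plane(d,uv,z):
    s=slopes(d,uv);R=d['R'];t=d['t'];c=-R.T@t
    r=np.c_[s,np.ones(len(s))]@R
    return c+r*((z-c[2])/r[:,2])[:,None]
def cloud(d):
    h,w=d['z_map'].shape;v,u=np.mgrid[:h,:w]
    s=slopes(d,np.c_[u.ravel(),v.ravel()]);z=d['z_map'].ravel()[:,None]
    P=(np.c_[s,np.ones(len(s))]*z-d['t'])@d['R'];P[z[:,0]==0]=np.nan
    return P.reshape(h,w,3)
def save(n,im): cv2.imwrite('pics/'+n,cv2.cvtColor(np.ascontiguousarray(im),cv2.COLOR_RGB2BGR))
E
python3 - <<'E'
from h import *
for n in ('scene','top'):
    d=grab(n);save(n+'1.png',d['pixels']);print(n,d['camera_matrix'],-d['R'].T@d['t'],d['k1'])
print(status.observe())
E
```

```text
pics
scene [[488.1228824    0.         273.89906578]
 [  0.         488.1228824  209.73314219]
 [  0.           0.           1.        ]] [ 0.99267379 -0.70838143  0.99713248] -0.04186581106601885
top [[432.06692034   0.         285.23513731]
 [  0.         432.06692034 215.27443131]
 [  0.           0.           1.        ]] [0.45121546 0.02299287 1.37205961] -0.08621918726173729
{'clock': 0.1, 'joints': array([-1.22462155,  0.43515875,  0.0249586 ,  1.57397824, -0.01158861,
        1.13403048, -0.07507642]), 'dq': array([ 0.00037632, -0.00107737,  0.00051442, -0.00297586,  0.00218441,
        0.00115246,  0.00122302]), 'joint_efforts': array([ 3.08803370e-03, -6.69123030e+01,  9.87865515e-01, -3.15147150e+01,
       -6.05630293e-02,  3.73822055e-02,  4.39235532e-05]), 'position': array([0.2709985 , 0.56265245, 0.20563071]), 'ee_rot': array([ 2.65932708e+00,  1.67096051e+00, -1.78118397e-03]), 'force': array([-0.40349392,  0.47504334,  1.14572276]), 'ft_torque': array([0.00299861, 0.02203209, 0.04582837]), 'width': 1.0018896745674597}
```

View pics/top1.png

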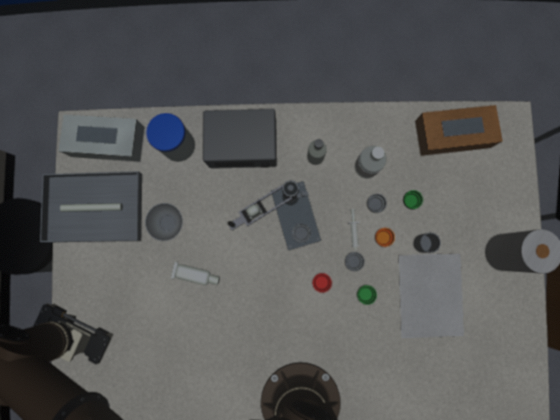

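View pics/scene1.png

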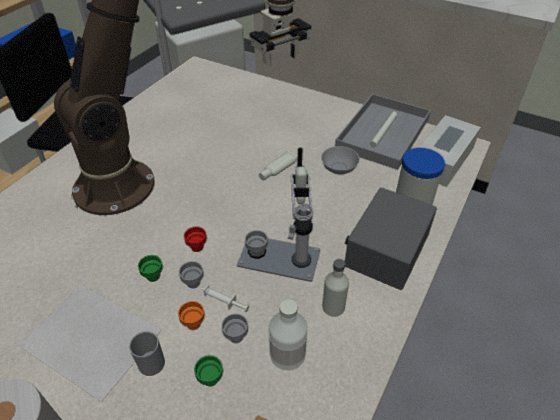

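The top view shows plain steel cups at (376,203) and (354,261), the base cup on the stand at (301,233), and the swing arm parked from the post (290,188) to the grip (232,224). The look-alikes are green (412,200) and (366,294), orange (384,237) and red (322,283). The tumbler, at (427,243), is taller. The two loose plain steel ones fit; I'll measure them and confirm with a crop.

```bash
cat > m.py <<'E'
from h import *
def rim(P,c,r=0.045,zr=(0.04,0.07)):
    m=(np.hypot(P[...,0]-c[0],P[...,1]-c[1])<r)&(P[...,2]>zr[0])&(P[...,2]<zr[1])
    q=P[m]; top=np.percentile(q[:,2],90); q=q[q[:,2]>top-0.006]
    (x,y),rad=cv2.minEnclosingCircle(q[:,:2].astype(np.float32)); return np.round([x,y,rad,top,len(q)],4)
E
python3 - <<'E'
from m import *
T=load('top');S=load('scene');PT=cloud(T);PS=cloud(S)
for n,uv,z,zr in (('near',(354,261),.05,(.035,.07)),('far',(376,203),.05,(.035,.07)),('base',(301,233),.06,(.045,.08)),('green1',(412,200),.05,(.035,.07)),('green2',(366,294),.05,(.035,.07)),('red',(322,283),.05,(.035,.07)),('orange',(384,237),.05,(.035,.07)),('saline',(375,156),.18,(.15,.21)),('tumb',(427,243),.08,(.06,.1))):
    c=plane(T,uv,z)[0]
    for P in (PT,PS):
        try: print(n,c[:2].round(3),rim(P,c,zr=zr))
        except Exception as e: print(n,'fail')
for n,uv,z in (('grip',(232,225),.228),('hub',(291,187),.2),('hubbase',(291,187),.16)): print(n,plane(T,uv,z))
for P in (PT,PS):
    m=(P[...,2]>.19)&(P[...,2]<.24)&(P[...,0]>.35)&(P[...,0]<.75)&(P[...,1]>-.05)&(P[...,1]<.3)
    q=P[m]; 
    n,l,s,ce=cv2.connectedComponentsWithStats(m.astype(np.uint8))
    for i in range(1,n):
        if s[i,4]>3: print(ce[i].round(),s[i,4],np.median(P[l==i],0).round(3),P[l==i].max(0).round(3),P[l==i].min(0).round(3))
a=cv2.resize(T['pixels'][140:310,220:450],None,fx=3.4,fy=3.4,interpolation=cv2.INTER_CUBIC)
save('crop1.png',a)
E
```

```text
near [ 0.433 -0.172] [ 4.318e-01 -1.724e-01  3.000e-02  5.430e-02  5.900e+01]
near [ 0.433 -0.172] [ 4.349e-01 -1.735e-01  3.270e-02  5.220e-02  1.320e+02]
far [ 0.61  -0.246] [ 6.103e-01 -2.461e-01  3.070e-02  5.400e-02  6.300e+01]
far [ 0.61  -0.246] [ 6.130e-01 -2.491e-01  3.030e-02  5.230e-02  1.400e+02]
base [ 0.522 -0.012] [ 5.228e-01 -1.260e-02  2.990e-02  6.590e-02  4.900e+01]
base [ 0.522 -0.012] [ 5.242e-01 -1.300e-02  3.170e-02  6.180e-02  1.260e+02]
green1 [ 0.617 -0.358] [ 6.194e-01 -3.619e-01  3.040e-02  5.290e-02  6.300e+01]
green1 [ 0.617 -0.358] [ 6.221e-01 -3.627e-01  3.050e-02  5.260e-02  1.660e+02]
green2 [ 0.333 -0.205] [ 3.319e-01 -2.058e-01  3.070e-02  5.450e-02  6.600e+01]
green2 [ 0.333 -0.205] [ 3.320e-01 -2.087e-01  3.210e-02  5.200e-02  1.300e+02]
red [ 0.369 -0.072] [ 3.70e-01 -7.31e-02  3.02e-02  5.47e-02  5.60e+01]
red [ 0.369 -0.072] [ 3.718e-01 -7.240e-02  3.190e-02  5.230e-02  1.070e+02]
orange [ 0.504 -0.266] [ 5.041e-01 -2.670e-01  3.050e-02  5.480e-02  6.200e+01]
orange [ 0.504 -0.266] [ 5.072e-01 -2.694e-01  3.130e-02  5.210e-02  1.520e+02]
salin
[... 272 characters left out ...]
e-01  3.180e-02  8.520e-02  1.900e+02]
grip [[0.53747728 0.17576796 0.228     ]]
hub [[0.64077859 0.01650457 0.2       ]]
hubbase [[0.64724799 0.01628314 0.16      ]]
[291. 188.] 52 [0.64  0.015 0.195] [0.661 0.039 0.203] [ 0.617 -0.003  0.19 ]
[290. 188.] 30 [0.638 0.019 0.2  ] [0.647 0.025 0.205] [0.631 0.011 0.192]
[253. 210.] 121 [0.577 0.12  0.216] [0.594 0.137 0.221] [0.562 0.104 0.192]
[231. 224.] 32 [0.541 0.18  0.227] [0.548 0.187 0.232] [0.536 0.174 0.195]
[299. 154.] 71 [0.545 0.177 0.214] [0.551 0.187 0.232] [0.538 0.172 0.191]
[300. 174.] 167 [0.583 0.113 0.211] [0.596 0.137 0.22 ] [0.565 0.102 0.19 ]
[303. 210.] 132 [0.641 0.017 0.194] [0.662 0.043 0.203] [ 0.618 -0.006  0.19 ]
```

View pics/crop1.png

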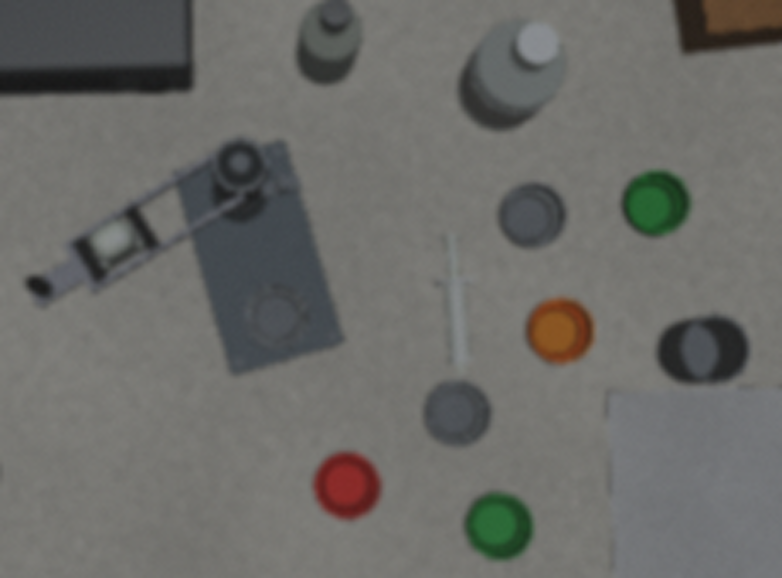

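The crop confirms two plain steel-grey cups, at crop (457,412) and (531,215). The others are clearly red, green or orange, and the tumbler is taller at 85 mm. Rim heights from two views are about 53 mm. I'm moving toward the near cup, with jaw axis at 64°, which clears its neighbours.

Call:
jog_arm --commands "-1 0.03 -0.15 0 0 0 0;-1 0.03 -0.15 0 0 0 0;-1 0.03 -0.15 0 0 0 0;-1 0.03 -0.15 0 0 0 0;-1 0.03 -0.15 0 0 0 0" --force 20

```text
clock: 0.6
position: [0.3162, 0.3361, 0.2061]
ee_rot: [2.66, 1.671, -0.001]
force: [0.1, -0.3, 0.5]
width: 0.997
```

Call:
jog_arm --commands "-1 0.03 -0.15 0 0 0 0;-1 0.03 -0.15 0 0 0 0;-1 0.03 -0.15 0 0 0 0;-1 0.03 -0.15 0 0 0 0;-1 0.03 -0.15 0 0 0 0"

```text
clock: 1.1
position: [0.361, 0.1112, 0.2063]
ee_rot: [-2.66, -1.671, -0.0]
force: [0.7, -0.2, 0.0]
width: 1.002
```

Call:
jog_arm --commands "-1 0.04 -0.15 0 0 0 0;-1 0.04 -0.15 0 0 0 0;-1 0.04 -0.15 0 0 0 0;-1 0.04 -0.15 0 0 0 0;-1 0.04 -0.1 0 0 0 0"

```text
clock: 1.6
position: [0.421, -0.1001, 0.2065]
ee_rot: [2.662, 1.668, 0.0]
force: [0.6, 1.1, 0.5]
width: 1.002
```

Call:
jog_arm --commands "-1 0.02 -0.12 -0.06 0 0 0;-1 0.02 -0.12 -0.06 0 0 0;-1 0 0 -0.06 0 0 0;-1 0 0 0 0 0 0;-1 0 0 0 0 0 0"

```text
clock: 2.1
position: [0.4328, -0.1684, 0.1523]
ee_rot: [-2.659, -1.671, 0.001]
force: [0.9, 0.3, 0.0]
width: 0.998
```

Run:
```python
from m import *
print(status.observe()['position'])
d=grab('wrist');save('w1.png',d['pixels']);P=cloud(d)
print(rim(P,(.433,-.173)))
print(-d['R'].T@d['t'],d['R'][2])
```

```text
[ 0.43280675 -0.1683993   0.15234097]
[ 4.342e-01 -1.744e-01  3.020e-02  5.340e-02  1.076e+03]
[ 0.35797273 -0.13247814  0.33152589] [ 0.27744888 -0.13419401 -0.95132228]
```

View pics/w1.png

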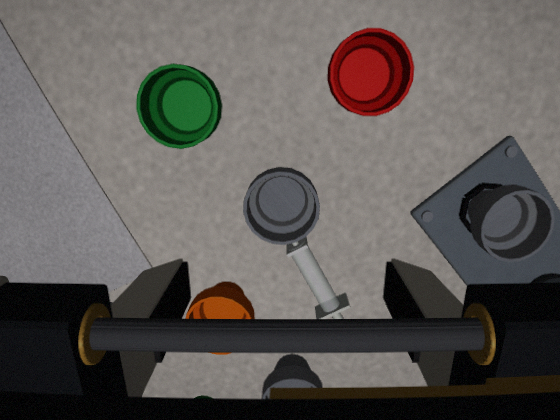

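The wrist view shows the steel cup at (282,205) between the jaws, with the syringe nozzle just beside it. The fingers stay above that, since their tips stop at z = 37 mm. Refined centre: (0.434, -0.174).

Call:
jog_arm --commands "-1 0.004 -0.018 -0.13 0 0 0;-1 0 0 -0.13 0 0 0;-1 0 0 -0.08 0 0 0;-1 0 0 -0.043 0 0 0;-1 0 0 0 0 0 0"

```text
clock: 2.65
position: [0.4342, -0.1731, 0.0369]
ee_rot: [-2.657, -1.673, 0.001]
force: [-0.7, -0.8, -0.5]
width: 1.0
```

Call:
jog_arm --commands "1 0 0 0 0 0 0;1 0 0 0 0 0 0;1 0 0 0 0 0 0;1 0 0 0 0 0 0;1 0 0 0 0 0 0" --force 20

```text
clock: 3.15
position: [0.4347, -0.1742, 0.0378]
ee_rot: [2.66, 1.671, 0.001]
force: [-0.7, 0.4, -0.3]
width: 0.617
```

Call:
jog_arm --commands "1 0 0 0.06 0 0 0;1 0 0 0.1 0 0 0;1 0 0 0.1 0 0 0;1 0 0 0.1 0 0 0;1 0 0 0.01 0 0 0"

```text
clock: 3.65
position: [0.4362, -0.1751, 0.1515]
ee_rot: [2.657, 1.669, 0.006]
force: [0.3, -0.8, -0.4]
width: 0.179
```

Call:
jog_arm --commands "1 0.05 0.1 0 0 0 0.022;1 0.05 0.1 0 0 0 0.022;1 0.05 0.1 0 0 0 0.022;1 0.05 0.1 0 0 0 0.022;1 0 0 0 0 0 0.022"

```text
clock: 4.15
position: [0.496, -0.0493, 0.1477]
ee_rot: [-1.921, -2.484, -0.002]
force: [-0.7, 0.2, -0.2]
width: 0.005
```

Run:
```python
from m import *
s=status.observe();print(s['position'],s['ee_rot'],s['width'],s['joints'])
d=grab('wrist');save('w2.png',d['pixels']);P=cloud(d)
print(rim(P,s['position'],zr=(.12,.2)), rim(P,(.5235,-.013),zr=(.045,.08)))
```

```text
[ 0.49603582 -0.04926934  0.14774152] [-1.92115627e+00 -2.48449993e+00 -2.29294335e-03] 0.0052558845567291426 [-0.31558603  0.29930905  0.389739    1.97573668 -0.14656774  0.89304902
  1.97588119]
[ 4.862e-01 -5.270e-02  1.750e-02  1.932e-01  7.700e+02] [ 5.243e-01 -1.310e-02  3.000e-02  6.310e-02  8.380e+02]
```

View pics/w2.png

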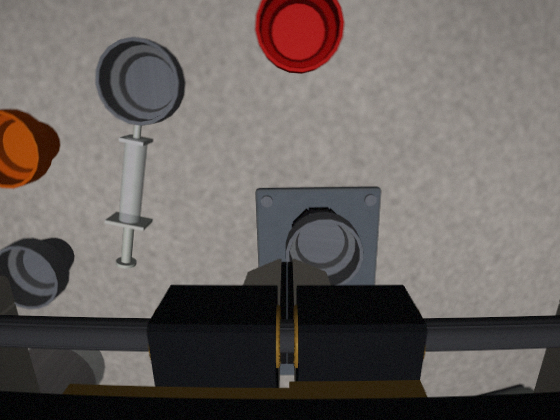

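The grasp failed: I lifted with the fingers still closing, and the jaws are now shut and empty. In this wrist view the cup still stands upright at (140,82) by the syringe. I'll measure it again.

Run:
```python
from m import *
d=load('wrist');P=cloud(d);print(rim(P,(.434,-.174)))
T=grab('top');PT=cloud(T);print(rim(PT,(.434,-.174)))
S=grab('scene');PS=cloud(S);print(rim(PS,(.434,-.174)))
```

```text
[ 4.345e-01 -1.739e-01  3.040e-02  5.330e-02  1.425e+03]
[ 4.318e-01 -1.741e-01  2.960e-02  5.530e-02  3.000e+01]
[ 4.358e-01 -1.735e-01  3.180e-02  5.270e-02  1.230e+02]
```

Call:
jog_arm --commands "-1 -0.05 -0.1 0 0 0 -0.022;-1 -0.05 -0.1 0 0 0 -0.022;-1 -0.05 -0.1 0 0 0 -0.022;-1 -0.05 -0.1 0 0 0 -0.022;-1 0 0 0 0 0 -0.022"

```text
clock: 4.8
position: [0.4312, -0.1793, 0.1486]
ee_rot: [2.675, 1.646, -0.001]
force: [1.5, 0.4, 0.1]
width: 0.391
```

Call:
jog_arm --commands "-1 0 0 0 0 0 0;-1 0 0 0 0 0 0;-1 0 0 0 0 0 0;-1 0 0 0 0 0 0;-1 0 0 0 0 0 0"

```text
clock: 5.3
position: [0.4346, -0.174, 0.1484]
ee_rot: [-2.659, -1.673, -0.0]
force: [0.3, -0.5, 0.1]
width: 0.826
```

The cup is untouched at (0.4345, -0.174). The fingers need about 0.6 s or more to close, so this time I'll wait for the grip to build up.

Call:
jog_arm --commands "-1 0 0 -0.1 0 0 0;-1 0 0 -0.1 0 0 0;-1 0 0 -0.08 0 0 0;-1 0 0 -0.06 0 0 0;-1 0 0 -0.036 0 0 0"

```text
clock: 5.8
position: [0.4338, -0.1739, 0.0343]
ee_rot: [-2.658, -1.672, 0.002]
force: [-0.1, -0.1, 0.5]
width: 1.0
```

Call:
jog_arm --commands "1 0 0 0 0 0 0;1 0 0 0 0 0 0;1 0 0 0 0 0 0;1 0 0 0 0 0 0;1 0 0 0 0 0 0" --force 20

```text
clock: 6.3
position: [0.4348, -0.1743, 0.0362]
ee_rot: [2.659, 1.671, 0.002]
force: [0.5, -0.2, -0.8]
width: 0.618
```

Call:
jog_arm --commands "1 0 0 0 0 0 0;1 0 0 0 0 0 0;1 0 0 0 0 0 0;1 0 0 0 0 0 0;1 0 0 0 0 0 0"

```text
clock: 6.8
position: [0.4344, -0.1743, 0.0356]
ee_rot: [-2.66, -1.671, 0.0]
force: [0.1, -0.3, -0.3]
width: 0.183
```

The jaws close with no contact, so something is inconsistent. I'll look from the scene camera.

Run:
```python
from m import *
d=grab('scene');w=grab('wrist')
a=cv2.resize(d['pixels'][190:330,120:270],None,fx=3,fy=3,interpolation=cv2.INTER_CUBIC)
b=cv2.resize(w['pixels'],(450,337))
c=np.zeros((420,900,3),np.uint8);c[:,:450]=a[:420,:450];c[:337,450:]=b;save('s2.png',cv2.resize(c,(800,373)))
P=cloud(d);print(rim(P,(.434,-.174)),status.observe()['position'])
```

```text
[ 4.351e-01 -1.742e-01  2.550e-02  6.440e-02  3.100e+01] [ 0.43436941 -0.17428019  0.03559899]
```

View pics/s2.png

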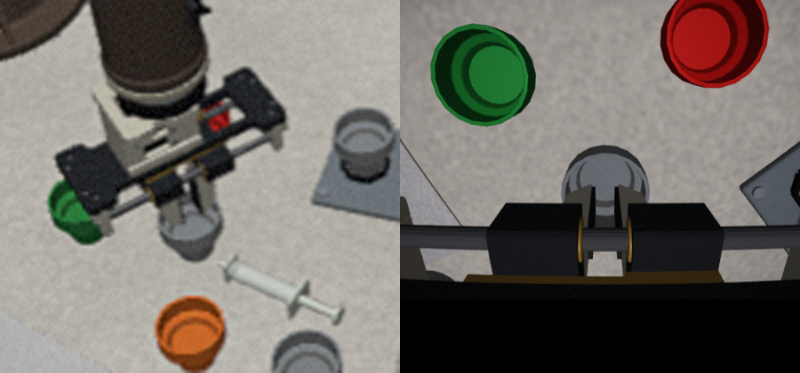

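The fingers appear over or inside the cup's mouth instead of outside its collar. I'll check the real fingertip height and place in the depth data.

Run:
```python
from m import *
for n in('scene','wrist'):
    d=load(n);P=cloud(d)
    m=(np.hypot(P[...,0]-.434,P[...,1]+.174)<.045)&(P[...,2]>.0)
    q=P[m];c=d['pixels'][m]
    print(n,len(q),np.histogram(q[:,2],bins=np.arange(0,.16,.01))[0])
    for lo in np.arange(.03,.12,.01):
        k=q[(q[:,2]>lo)&(q[:,2]<lo+.01)]-[.434,-.174,0]
        if len(k)>3:
            a=np.deg2rad(64);al=k[:,:2]@[np.cos(a),np.sin(a)];la=k[:,:2]@[-np.sin(a),np.cos(a)]
            print(lo.round(2),len(k),'along',np.percentile(al,[2,25,50,75,98]).round(3),'lat',np.percentile(la,[2,50,98]).round(3))
s=status.observe();print(s['position'],s['joints'],s['ee_rot'],s['width'])
```

```text
scene 7146 [207  32 113  84  85  62  26  48  49  29  14   6  22  68 183]
0.03 84 along [-0.027 -0.018  0.003  0.013  0.028] lat [-0.03  -0.005  0.027]
0.04 85 along [-0.028 -0.019 -0.005  0.009  0.028] lat [-0.032 -0.023  0.025]
0.05 62 along [-0.028 -0.016  0.009  0.017  0.03 ] lat [-0.03  -0.013  0.023]
0.06 26 along [-0.023 -0.014  0.01   0.012  0.022] lat [-0.014 -0.012  0.007]
0.07 48 along [-0.024 -0.013  0.01   0.017  0.026] lat [-0.015 -0.011  0.002]
0.08 49 along [-0.024 -0.017  0.009  0.014  0.026] lat [-0.015 -0.012  0.002]
0.09 29 along [-0.024 -0.013  0.011  0.017  0.025] lat [-0.015 -0.012 -0.004]
0.1 14 along [0.01  0.011 0.012 0.014 0.018] lat [-0.014 -0.01   0.008]
0.11 6 along [-0.032  0.012  0.012  0.012  0.013] lat [-0.014 -0.002  0.006]
wrist 54017 [ 6450     0  3522  1523  1006  1515   607   996   548   486   370   188
   977  5717 19886]
0.03 1523 along [-0.027 -0.019  0.     0.02   0.027] lat [-0.027 -0.001  0.029]
0.04 1006 along [-0.027 -0.007  0.     0.008  0.027] lat [-0.027  0.021  0.029]
0.05 1515 along [-0.029 -0.018  0.     0.018  0.029] lat [-0.005  0.018  0.029]
0.06 607 along [-0.02  -0.012 -0.006  0.011  0.019] lat [-0.008  0.009  0.01 ]
0.07 996 along [-0.023 -0.014  0.006  0.013  0.022] lat [-0.006  0.009  0.01 ]
0.08 548 along [-0.021 -0.01  -0.     0.009  0.02 ] lat [-0.002  0.009  0.01 ]
0.09 486 along [-0.012 -0.009 -0.007  0.008  0.011] lat [0.003 0.009 0.01 ]
0.1 370 along [-0.01  -0.008  0.006  0.008  0.009] lat [-0.011 -0.007  0.01 ]
0.11 188 along [-0.009 -0.009 -0.     0.008  0.008] lat [-0.012 -0.003  0.005]
[ 0.43436941 -0.17428019  0.03559899] [-0.10470347  0.45099947  0.49091158  2.16163225 -0.3677058   0.60845333
  1.77182376] [-2.66005580e+00 -1.67130395e+00  9.69076521e-05] 0.0860395141720248
```

The fingertips (inner faces ±8 mm, backs ±23 mm) are inside the 54 mm mouth, and the cup hasn't moved. So the fingers met nothing on the way in. A gentle opening at 3 N will show whether they touch the wall from inside.

Call:
jog_arm --commands "-1 0 0 0 0 0 0;-1 0 0 0 0 0 0;-1 0 0 0 0 0 0;-1 0 0 0 0 0 0;-1 0 0 0 0 0 0" --force 3

```text
clock: 7.4
position: [0.4344, -0.1743, 0.0356]
ee_rot: [-2.66, -1.671, -0.0]
force: [-0.7, -0.2, -0.2]
width: 0.481
```

Run:
```python
from m import *
d=grab('scene');w=grab('wrist')
print(rim(cloud(w),(.434,-.174)),status.observe()['width'],status.observe()['force'])
a=cv2.resize(d['pixels'][190:330,120:270],None,fx=3,fy=3,interpolation=cv2.INTER_CUBIC)
b=cv2.resize(w['pixels'],(450,337))
c=np.zeros((420,900,3),np.uint8);c[:,:450]=a[:420,:450];c[:337,450:]=b;save('s3.png',cv2.resize(c,(800,373)))
```

```text
[ 4.252e-01 -1.701e-01  4.010e-02  6.540e-02  8.590e+02] 0.5681483779080722 [0.42905839 0.36808759 0.19248303]
```

View pics/s3.png

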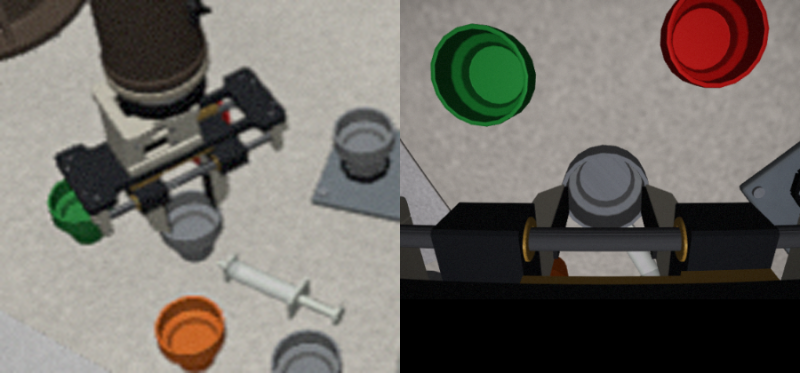

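The jaws are now at about 50 mm, with the fingers visually at the cup's wall on both sides, and still no resistance or motion. I'll open fully, go 15 mm lower and close again to see where the fingers do meet the cup.

Call:
jog_arm --commands "-1 0 0 0 0 0 0;-1 0 0 0 0 0 0;-1 0 0 0 0 0 0;-1 0 0 0 0 0 0;-1 0 0 -0.05 0 0 0" --force 20

```text
clock: 8.0
position: [0.4357, -0.1747, 0.0216]
ee_rot: [2.658, 1.67, 0.003]
force: [0.2, -0.0, 0.3]
width: 0.981
```

Call:
jog_arm --commands "1 0 0 0 0 0 0;1 0 0 0 0 0 0;1 0 0 0 0 0 0;1 0 0 0 0 0 0;1 0 0 0 0 0 0"

```text
clock: 8.5
position: [0.4347, -0.1743, 0.021]
ee_rot: [2.66, 1.671, 0.001]
force: [-0.0, -0.0, 1.6]
width: 0.638
```

Call:
jog_arm --commands "1 0 0 0 0 0 0;1 0 0 0 0 0 0;1 0 0 0 0 0 0;1 0 0 0 0 0 0;1 0 0 0 0 0 0"

```text
clock: 9.0
position: [0.4347, -0.1743, 0.0209]
ee_rot: [2.66, 1.671, 0.001]
force: [-0.7, 1.3, 6.8]
width: 0.637
```

It grips here: width 0.637, about 58.6 mm. That suggests the real fingertips end well above the reported TCP. I'll check this against depth before relying on it.

Run:
```python
from m import *
a=np.deg2rad(64)
for n in('scene','wrist'):
    d=grab(n);P=cloud(d);k=P-[.4347,-.1743,0]
    al=k[...,:2]@[np.cos(a),np.sin(a)];la=k[...,:2]@[-np.sin(a),np.cos(a)]
    m=(np.abs(la)<.014)&(np.abs(al)>.033)&(np.abs(al)<.055)&(P[...,2]>.012)&(P[...,2]<.12)
    for s in(-1,1):
        q=P[m&(np.sign(al)==s)][:,2]; print(n,s,len(q),np.histogram(q,bins=np.arange(.01,.13,.005))[0] if len(q) else '')
```

```text
scene -1 43 [0 0 0 0 0 0 1 1 7 7 9 4 7 7 0 0 0 0 0 0 0 0 0]
scene 1 54 [ 0  0  0  0  0  1  0  5  2 10  6  7  7  6  5  4  1  0  0  0  0  0  0]
wrist -1 1581 [  0   0   0   0   0   0  11  60 127 164 192 211 228 210 187 174  17   0
   0   0   0   0   0]
wrist 1 1492 [  0   0   0   0   0   0   8  53 119 163 180 198 216 200 179 165  11   0
   0   0   0   0   0]
```

Call:
jog_arm --commands "1 0 0 0.04 0 0 0;1 0 0 0.08 0 0 0;1 0 0 0.1 0 0 0;1 0 0 0.1 0 0 0;1 0 0 0.06 0 0 0"

```text
clock: 9.6
position: [0.4346, -0.1748, 0.1371]
ee_rot: [2.66, 1.67, 0.002]
force: [0.6, -0.5, -0.1]
width: 0.642
```

The depth shows the fingertips at about z = 0.042 with reported TCP 0.021. So the true tips end about 20 mm above the reported TCP, and the first closes were above the rim. The cup is now held (0.642) with tips about 10–13 mm below the rim. Carrying it over to the base cup.

Call:
jog_arm --commands "1 0.075 0.134 0 0 0 0.022;1 0.075 0.134 0 0 0 0.022;1 0.075 0.134 0 0 0 0.022;1 0.074 0.135 0 0 0 0.022;1 0 0 0 0 0 0.022"

```text
clock: 10.1
position: [0.5266, -0.0061, 0.135]
ee_rot: [-1.919, -2.487, -0.004]
force: [-0.1, -0.1, -2.5]
width: 0.641
```

Call:
jog_arm --commands "1 0 0 0 0 0 0;1 0 0 0 0 0 0;1 0 0 0 0 0 0;1 0 0 0 0 0 0;1 0 0 0 0 0 0"

```text
clock: 10.6
position: [0.5239, -0.0138, 0.1348]
ee_rot: [1.939, 2.471, -0.0]
force: [-0.6, -0.3, -0.2]
width: 0.636
```

Run:
```python
from m import *
s=status.observe();print(s['position'],s['width'])
for n in('scene','wrist'):
    P=cloud(grab(n))
    for zr in ((.045,.08),(.14,.175)):
        try: print(n,rim(P,(.5243,-.0131),r=.034,zr=zr))
        except Exception: print('fail')
    # held cup rim: points within 34mm and z band, excluding fingers
    k=P-[.5243,-.0131,0];m=(np.hypot(k[...,0],k[...,1])<.036)&(P[...,2]>.10)&(P[...,2]<.19)
    print(np.histogram(P[m][:,2],bins=np.arange(.10,.19,.005))[0])
```

```text
[ 0.52389621 -0.01383227  0.13477066] 0.635645392486356
scene [ 5.272e-01 -1.310e-02  3.330e-02  6.260e-02  1.120e+02]
scene [ 5.415e-01 -1.080e-02  2.250e-02  1.665e-01  3.300e+01]
[ 0  0  4 11 12 16 16 22 13 19 25 15 17 18  1  0  0]
wrist [ 5.244e-01 -1.320e-02  3.000e-02  6.330e-02  7.090e+02]
wrist [ 5.217e-01 -1.390e-02  3.330e-02  1.668e-01  3.055e+03]
[   0    0    0    0    0    0    0 4262 1140 2260  880  891  922 2099
  321  342  329]
```

The cup is held (rim about z = 0.166) and centred within 1–2 mm over the base cup at (0.5243, -0.0132). Lowering it; home corresponds to reported z of about 0.054.

Call:
jog_arm --commands "1 0.002 0.002 -0.08 0 0 0;1 0 0 -0.08 0 0 0;1 0 0 -0.05 0 0 0;1 0 0 -0.03 0 0 0;1 0 0 -0.02 0 0 0"

```text
clock: 11.2
position: [0.5246, -0.0127, 0.0561]
ee_rot: [-1.937, -2.473, 0.001]
force: [-0.3, 0.3, -1.3]
width: 0.639
```

Call:
jog_arm --commands "1 0 0 -0.005 0 0 0;1 0 0 -0.005 0 0 0;1 0 0 0 0 0 0;1 0 0 0 0 0 0;1 0 0 0 0 0 0"

```text
clock: 11.7
position: [0.5249, -0.0126, 0.054]
ee_rot: [1.937, 2.473, 0.001]
force: [-0.9, 0.3, -0.4]
width: 0.639
```

Call:
jog_arm --commands "-1 0 0 0 0 0 0;-1 0 0 0 0 0 0;-1 0 0 0 0 0 0;-1 0 0 0 0 0 0;-1 0 0 0 0 0 0"

```text
clock: 12.2
position: [0.5247, -0.0126, 0.0536]
ee_rot: [-1.937, -2.474, -0.0]
force: [-0.1, -0.1, -0.1]
width: 0.985
```

Call:
jog_arm --commands "-1 0 0 0.06 0 0 0;-1 0 0 0.1 0 0 0;-1 0 0 0.1 0 0 0;-1 0 0 0.06 0 0 0;-1 0 0 0 0 0 0"

```text
clock: 12.7
position: [0.5264, -0.0127, 0.1521]
ee_rot: [1.935, 2.471, 0.005]
force: [0.9, 0.6, 0.0]
width: 1.001
```

Run:
```python
from m import *
for n in('scene','wrist','top'):
    P=cloud(grab(n))
    for c,zr in (((.5243,-.0131),(.07,.105)),((.5243,-.0131),(.05,.07)),((.612,-.248),(.04,.07))):
        try: print(n,c,rim(P,c,r=.036,zr=zr))
        except Exception: print(n,c,'fail')
print(status.observe()['position'],status.observe()['joints'])
```

```text
scene (0.5243, -0.0131) [ 5.224e-01 -1.310e-02  3.220e-02  8.580e-02  1.120e+02]
scene (0.5243, -0.0131) [ 5.228e-01 -1.460e-02  3.060e-02  6.670e-02  1.330e+02]
scene (0.612, -0.248) [ 6.125e-01 -2.495e-01  3.140e-02  5.300e-02  1.320e+02]
wrist (0.5243, -0.0131) [ 5.245e-01 -1.350e-02  3.010e-02  8.630e-02  1.410e+03]
wrist (0.5243, -0.0131) [ 5.229e-01 -1.370e-02  2.940e-02  6.670e-02  1.659e+03]
wrist (0.612, -0.248) [ 6.110e-01 -2.379e-01  2.750e-02  5.300e-02  5.060e+02]
top (0.5243, -0.0131) fail
top (0.5243, -0.0131) fail
top (0.612, -0.248) [ 6.101e-01 -2.467e-01  3.020e-02  5.390e-02  5.700e+01]
[ 0.52416913 -0.01247071  0.14890406] [-0.37686793  0.34009613  0.38864134  1.91443185 -0.15991339  0.91790332
  1.90255808]
```

First cup is home: the rim reads 0.0863 against 0.0633 for the base rim, a difference of exactly 23 mm. On to the second cup.

Call:
jog_arm --commands "-1 0.058 -0.157 0 0 0 -0.022;-1 0.058 -0.157 0 0 0 -0.022;-1 0.058 -0.157 0 0 0 -0.022;-1 0.058 -0.157 0 0 0 -0.022;-1 0.058 -0.157 0 0 0 -0.022"

```text
clock: 13.35
position: [0.6111, -0.2487, 0.148]
ee_rot: [-2.663, -1.663, 0.002]
force: [1.2, 0.3, 0.5]
width: 0.998
```

Call:
jog_arm --commands "-1 0 0 -0.05 0 0 0;-1 0 0 -0.05 0 0 0;-1 0 0 0 0 0 0;-1 0 0 0 0 0 0;-1 0 0 0 0 0 0"

```text
clock: 13.85
position: [0.6117, -0.2458, 0.12]
ee_rot: [-2.658, -1.674, -0.001]
force: [-0.7, -1.5, -0.6]
width: 0.999
```

Run:
```python
from m import *
d=grab('wrist');P=cloud(d);print(rim(P,(.612,-.248)));print(status.observe()['position'],status.observe()['ee_rot'])
save('w4.png',d['pixels'])
```

```text
[ 6.124e-01 -2.491e-01  3.020e-02  5.330e-02  1.391e+03]
[ 0.61178957 -0.24613309  0.12033924] [2.65851013e+00 1.67329299e+00 1.59009123e-03]
```

View pics/w4.png

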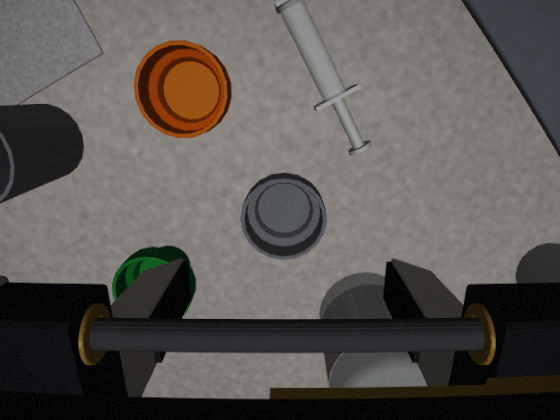

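The wrist view shows the second steel cup at (284,215), green at (155,280), orange at (183,90), and the saline bottle to the right at (365,320), clear of the fingers. Descending to grip as before.

Call:
jog_arm --commands "-1 0.002 -0.01 -0.08 0 0 0;-1 0 0 -0.1 0 0 0;-1 0 0 -0.08 0 0 0;-1 0 0 -0.05 0 0 0;-1 0 0 -0.021 0 0 0"

```text
clock: 14.4
position: [0.6116, -0.2494, 0.0195]
ee_rot: [-2.659, -1.672, 0.001]
force: [0.1, -0.6, 0.0]
width: 1.0
```

Call:
jog_arm --commands "1 0 0 0 0 0 0;1 0 0 0 0 0 0;1 0 0 0 0 0 0;1 0 0 0 0 0 0;1 0 0 0 0 0 0" --force 20

```text
clock: 14.9
position: [0.6126, -0.2501, 0.0212]
ee_rot: [2.659, 1.671, 0.002]
force: [0.1, 0.9, 3.8]
width: 0.654
```

Call:
jog_arm --commands "1 0 0 0 0 0 0;1 0 0 0 0 0 0;1 0 0 0.01 0 0 0;1 0 0 0.05 0 0 0;1 0 0 0.08 0 0 0"

```text
clock: 15.4
position: [0.6106, -0.2497, 0.062]
ee_rot: [-2.658, -1.67, 0.003]
force: [0.5, -0.2, -1.1]
width: 0.651
```

Call:
jog_arm --commands "1 0 0 0.1 0 0 0;1 0 0 0.1 0 0 0;1 0 0 0.1 0 0 0;1 0 0 0.02 0 0 0;1 0 0 0 0 0 0"

```text
clock: 15.9
position: [0.6124, -0.2505, 0.16]
ee_rot: [2.659, 1.67, 0.003]
force: [0.4, 0.5, -1.2]
width: 0.654
```

Call:
jog_arm --commands "1 -0.059 0.158 0 0 0 0.022;1 -0.059 0.158 0 0 0 0.022;1 -0.059 0.158 0 0 0 0.022;1 -0.059 0.158 0 0 0 0.022;1 -0.058 0.158 0 0 0 0.022"

```text
clock: 16.4
position: [0.5226, -0.014, 0.1571]
ee_rot: [-1.928, -2.478, 0.003]
force: [0.4, 1.4, -0.8]
width: 0.651
```

Call:
jog_arm --commands "1 0 0 0 0 0 0;1 0 0 0 0 0 0;1 0 0 0 0 0 0;1 0 0 0 0 0 0;1 0 0 0 0 0 0"

```text
clock: 16.9
position: [0.5248, -0.0171, 0.1581]
ee_rot: [1.94, 2.471, -0.001]
force: [0.1, 0.4, -0.8]
width: 0.653
```

Run:
```python
from m import *
s=status.observe();print(s['position'],s['width'],s['ee_rot'])
P=cloud(grab('wrist'))
print(rim(P,(.5243,-.0131),r=.036,zr=(.07,.10)))
k=P-[.5243,-.0131,0];m=(np.hypot(k[...,0],k[...,1])<.036)&(P[...,2]>.17)&(P[...,2]<.197)
q=P[m];print(np.histogram(q[:,2],bins=np.arange(.17,.2,.003))[0])
```

```text
[ 0.52483662 -0.01708852  0.15805566] 0.6528786702724756 [ 1.93977740e+00  2.47120362e+00 -1.06906817e-03]
[ 5.241e-01 -1.360e-02  2.990e-02  8.630e-02  7.140e+02]
[1248  558  527  533  539  596 2008  244  172]
```

Call:
jog_arm --commands "1 -0.002 0.012 -0.06 0 0 0;1 0 0 -0.08 0 0 0;1 0 0 -0.06 0 0 0;1 0 0 -0.04 0 0 0;1 0 0 -0.02 0 0 0"

```text
clock: 17.45
position: [0.5237, -0.0126, 0.0794]
ee_rot: [-1.937, -2.472, 0.002]
force: [0.2, 0.1, -1.3]
width: 0.652
```

Call:
jog_arm --commands "1 0 0 -0.005 0 0 0;1 0 0 -0.005 0 0 0;1 0 0 0 0 0 0;1 0 0 0 0 0 0;1 0 0 0 0 0 0"

```text
clock: 17.95
position: [0.5245, -0.0121, 0.0778]
ee_rot: [1.936, 2.473, 0.001]
force: [-0.7, 0.3, -2.3]
width: 0.654
```

Nested by position (0.0778). Releasing, then lifting clear and checking the stack.

Call:
jog_arm --commands "-1 0 0 0 0 0 0;-1 0 0 0 0 0 0;-1 0 0 0 0 0 0;-1 0 0 0 0 0 0;-1 0 0 0 0 0 0"

```text
clock: 18.45
position: [0.5241, -0.0122, 0.0773]
ee_rot: [-1.937, -2.474, -0.0]
force: [-0.0, 0.2, 0.6]
width: 0.992
```

Call:
jog_arm --commands "-1 0 0 0.05 0 0 0;-1 0 0 0.12 0 0 0;-1 0 0 0.14 0 0 0;-1 0 0 0.14 0 0 0;-1 0 0 0.1 0 0 0"

```text
clock: 18.95
position: [0.5247, -0.0124, 0.2451]
ee_rot: [1.936, 2.472, 0.003]
force: [0.5, 0.1, -0.9]
width: 0.998
```

Call:
jog_arm --commands "-1 0 0.1 0 0 0 -0.022;-1 0.01 0.1 0 0 0 -0.022;-1 0.01 0.1 0 0 0 -0.022;-1 0.01 0.1 0 0 0 -0.022;-1 0.01 0.1 0 0 0 -0.022"

```text
clock: 19.45
position: [0.536, 0.139, 0.2424]
ee_rot: [-2.665, -1.664, -0.0]
force: [0.6, -0.1, -0.3]
width: 1.0
```

Call:
jog_arm --commands "-1 0.01 0.1 0 0 0 -0.022;-1 0.01 0.04 0 0 0 -0.022;-1 0 0 0 0 0 -0.022;-1 0 0 0 0 0 -0.022;-1 0 0 0 0 0 0"

```text
clock: 19.95
position: [0.542, 0.18, 0.2421]
ee_rot: [3.016, 0.879, -0.001]
force: [0.2, 0.5, -0.1]
width: 0.998
```

Run:
```python
from m import *
s=status.observe();print(s['position'],s['ee_rot'],s['width'],s['joints'])
for n in('scene','wrist'):
    d=grab(n);P=cloud(d)
    for zr in ((.095,.125),(.07,.092)):
        try: print(n,'stack',rim(P,(.5243,-.0131),r=.036,zr=zr))
        except Exception: print('fail')
    k=P-[.543,.179,0];m=(np.hypot(k[...,0],k[...,1])<.02)&(P[...,2]>.215)&(P[...,2]<.236)&(d['pixels'].max(2)<90)
    q=P[m]
    if len(q): print(n,'grip',len(q),np.median(q,0),cv2.minEnclosingCircle(q[:,:2].astype(np.float32)))
save('w5.png',d['pixels'])
```

```text
[0.54199273 0.1799819  0.24213902] [ 3.01577376e+00  8.78894956e-01 -5.27424476e-04] 0.9983605922502808 [-0.84982035  0.3446787   0.59455822  1.69094458 -0.20666989  1.16970723
  0.36583662]
scene stack [ 5.235e-01 -1.270e-02  3.160e-02  1.084e-01  1.240e+02]
scene stack [ 5.219e-01 -1.440e-02  3.200e-02  8.950e-02  1.380e+02]
scene grip 27 [0.54634897 0.17692863 0.22413407] ((0.5463042855262756, 0.17967408895492554), 0.007228954695165157)
wrist stack [ 5.304e-01 -1.170e-02  2.930e-02  1.089e-01  1.740e+02]
wrist stack [ 5.298e-01 -1.070e-02  2.810e-02  8.670e-02  9.700e+01]
wrist grip 609 [0.54292337 0.1832754  0.22828645] ((0.5439920425415039, 0.18146449327468872), 0.007088475860655308)
```

View pics/w5.png

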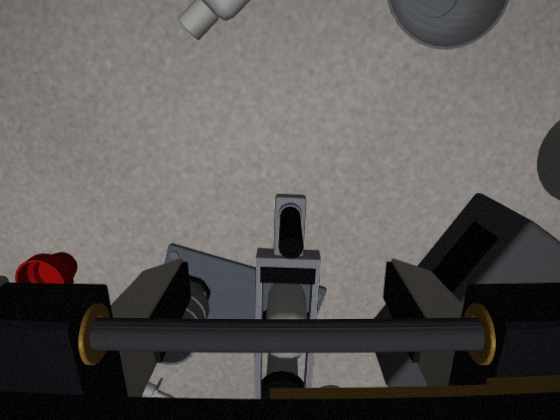

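The stack rim reads 0.1085, as expected for three cups home. The wrist view shows the grip post at (290,230), with the arm running up the image between the jaws. The post's top is measured at (0.544, 0.1815, 0.228). Lowering, with the fingertips staying above the arm, and pinching.

Call:
jog_arm --commands "-1 0.006 0.005 -0.07 0 0 0;-1 0 0 -0.08 0 0 0;-1 0 0 -0.06 0 0 0;-1 0 0 -0.037 0 0 0;1 0 0 0 0 0 0" --force 40

```text
clock: 20.55
position: [0.5431, 0.1809, 0.167]
ee_rot: [3.014, 0.884, -0.004]
force: [-0.0, -0.3, 0.9]
width: 0.95
```

Call:
jog_arm --commands "1 0 0 0 0 0 0;1 0 0 0 0 0 0;1 0 0 0 0 0 0;1 0 0 0 0 0 0;1 0 0 0 0 0 0"

```text
clock: 21.05
position: [0.5441, 0.1814, 0.1686]
ee_rot: [-3.015, -0.882, -0.001]
force: [-0.2, -0.5, 0.4]
width: 0.523
```

Call:
jog_arm --commands "1 0 0 0 0 0 0;1 0 0 0 0 0 0;1 0 0 0 0 0 0;1 0 0 0 0 0 0;1 0 0 0 0 0 0"

```text
clock: 21.55
position: [0.5439, 0.1812, 0.1682]
ee_rot: [3.015, 0.882, -0.0]
force: [-0.3, -0.8, 0.9]
width: 0.147
```

Run:
```python
from m import *
s=status.observe();print(s['position'],s['width'],s['force'])
p=np.array([.640,.017]);r=s['position'][:2]-p;a0=np.arctan2(r[1],r[0]);R=np.hypot(*r);print(np.degrees(a0),R)
R=.19
for st in (5,):
  A=a0+np.deg2rad(np.arange(0,85,st));X=p+R*np.c_[np.cos(A),np.sin(A)]
  print((np.diff(X,axis=0)/.3).round(3).tolist(), X[-3:])
```

```text
[0.54389863 0.18124713 0.1682098 ] 0.14665813135258626 [-0.27106275 -0.78361367  0.86720005]
120.33200063603869 0.19029606641740568
[[-0.046, -0.03], [-0.044, -0.034], [-0.041, -0.038], [-0.037, -0.041], [-0.033, -0.044], [-0.029, -0.047], [-0.025, -0.049], [-0.021, -0.051], [-0.016, -0.053], [-0.012, -0.054], [-0.007, -0.055], [-0.002, -0.055], [0.003, -0.055], [0.008, -0.055], [0.012, -0.054], [0.017, -0.053]] [[ 0.45308085 -0.01707682]
 [ 0.45676212 -0.03323823]
 [ 0.46183795 -0.04901729]]
```

The rod is pinched (0.147, about 13.5 mm). Swinging along the arc, 5° per row.

Call:
jog_arm --commands "1 -0.046 -0.03 0 0 0 0.0139;1 -0.044 -0.034 0 0 0 0.0139;1 -0.041 -0.038 0 0 0 0.0139;1 -0.037 -0.041 0 0 0 0.0139;1 -0.033 -0.044 0 0 0 0.0139"

```text
clock: 22.05
position: [0.4838, 0.1249, 0.1682]
ee_rot: [2.749, 1.519, 0.002]
force: [5.3, -0.4, -6.0]
width: 0.144
```

Call:
jog_arm --commands "1 -0.029 -0.047 0 0 0 0.0139;1 -0.025 -0.049 0 0 0 0.0139;1 -0.021 -0.051 0 0 0 0.0139;1 -0.016 -0.053 0 0 0 0.0139;1 -0.012 -0.054 0 0 0 0.0139"

```text
clock: 22.55
position: [0.4535, 0.049, 0.1682]
ee_rot: [2.354, 2.078, 0.003]
force: [8.8, 1.9, -11.6]
width: 0.145
```

Call:
jog_arm --commands "1 -0.007 -0.055 0 0 0 0.0139;1 -0.002 -0.055 0 0 0 0.0139;1 0.003 -0.055 0 0 0 0.0139;1 0 0 0 0 0 0;1 0 0 0 0 0 0"

```text
clock: 23.05
position: [0.4519, -0.0, 0.1682]
ee_rot: [2.068, 2.364, 0.003]
force: [4.2, 3.6, -6.8]
width: 0.149
```

Run:
```python
from m import *
s=status.observe();print(s['position'],s['width'],s['force'],s['ee_rot'])
r=s['position'][:2]-[.640,.017];print(np.degrees(np.arctan2(r[1],r[0])),np.hypot(*r))
```

```text
[ 4.51924535e-01 -1.90825559e-05  1.68198415e-01] 0.1488162060407085 [ 4.18792869  3.63916531 -6.76445212] [2.06812883 2.36387341 0.00308153]
-174.82934690550113 0.1888439296209882
```

Call:
jog_arm --commands "1 0.003 -0.0275 0 0 0 0.007;1 0.004 -0.0275 0 0 0 0.007;1 0.005 -0.0275 0 0 0 0.007;1 0 0 0 0 0 0;1 0 0 0 0 0 0"

```text
clock: 23.55
position: [0.4559, -0.0241, 0.1682]
ee_rot: [1.906, 2.496, 0.004]
force: [6.1, 4.1, -7.7]
width: 0.143
```

Call:
jog_arm --commands "1 0.003 -0.011 0 0 0 0.003;1 0.003 -0.011 0 0 0 0.003;1 0 0 0 0 0 0;1 0 0 0 0 0 0;1 0 0 0 0 0 0"

```text
clock: 24.05
position: [0.4575, -0.0305, 0.1682]
ee_rot: [1.859, 2.532, 0.003]
force: [5.1, 5.0, -7.4]
width: 0.145
```

Call:
jog_arm --commands "1 0.002 -0.007 0 0 0 0.001;1 0 0 0 0 0 0;1 0 0 0 0 0 0;1 0.002 -0.007 0 0 0 0.001;1 0 0 0 0 0 0"

```text
clock: 24.55
position: [0.4578, -0.032, 0.1681]
ee_rot: [-1.839, -2.544, -0.006]
force: [1.5, 14.5, -0.7]
width: 0.143
```

Call:
jog_arm --commands "1 0.002 -0.007 0 0 0 0;1 0 0 0 0 0 0;1 0 0 0 0 0 0;1 0 0 0 0 0 0;1 0 0 0 0 0 0"

```text
clock: 25.05
position: [0.4579, -0.0325, 0.1681]
ee_rot: [-1.836, -2.544, -0.007]
force: [-0.9, 21.9, 0.3]
width: 0.147
```

Run:
```python
from m import *
s=status.observe();print(s['position'],s['width'],s['force'])
r=s['position'][:2]-[.640,.017];print(np.degrees(np.arctan2(r[1],r[0]))+360)
d=grab('scene');save('f1.png',cv2.resize(d['pixels'][90:290,210:360],None,fx=3,fy=3,interpolation=cv2.INTER_CUBIC));P=cloud(d)
for zr in ((.095,.115),): print(rim(P,(.5243,-.0131),r=.036,zr=zr))
```

```text
[ 0.45790498 -0.03250146  0.16812129] 0.14651901034798168 [-0.90693637 21.94345118  0.33887633]
195.2080104137596
[ 5.242e-01 -1.460e-02  3.000e-02  1.092e-01  6.500e+01]
```

View pics/f1.png

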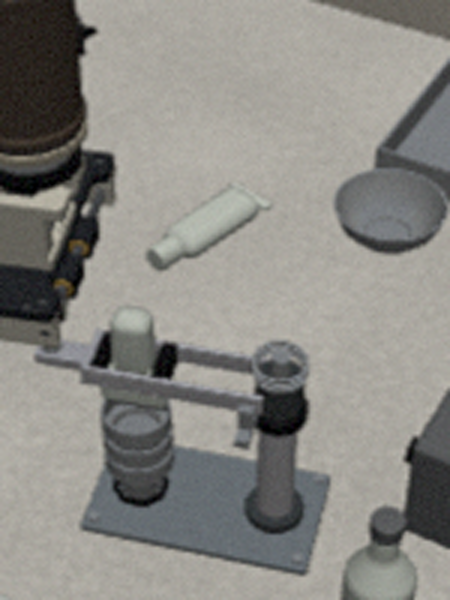

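The force rose from 5 to 22 N with under 2 mm of travel, so the arm is against its stop (about 195.2°, 74.9° swung). The picture shows the probe over the upright three-cup stack at (138,440), and the post is still pinched (0.147). Handing in.

```bash
python3 -c "
from cell import arm
print(arm.sign_off())"
```

```text
the job is handed in; nothing more can be done
None
```

The job is handed in: both loose steel cups are nested on the seat cup and released. The swing arm is held at its stop with the fingers pinching the grip post. The clock read about 25 s of the 72 s allowed.

**Last checks**
- **Stack:** the top rim read 0.1085 m after I let go and 0.109 m with the arm swung over. The expected height is 0.108 m, and the stack's centre had not moved by more than about 1.5 mm. The last picture shows it upright under the probe.
- **Swing arm:** it turned about 75°, which matches the 1.3 rad stop. The force along its travel rose from about 5 N to 22 N over roughly 2 mm, so it is against the stop. The jaws still read 13.5 mm on the 14 mm post.

**What disagreed or failed**
- **Fingertip height:** depth images put the real fingertips about 20 mm higher than the reported TCP (tool tip), so my first two closes on the near cup shut on air above its rim. The cup did not move, and both cups were then gripped 20 mm lower without trouble.
- **Force during the swing:** the wrist force showed up to about 12 N vertically partway round, and it dropped to near zero at the stop.
- **Bystanders:** I did not measure the other objects again at the end. The last crop shows only the seat, the lying tube, the wide bowl and a bottle, and none of these looks disturbed.

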